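# Put the red marker in the lower tier of the stall's kit box

## Task

Swing the green flap of the wooden kit box up and over past upright and leave it standing open. Then lay the red-capped marker flat on the bottom of the lower tier that the flap was covering.

Things in the scene. Friction and masses are not known exactly. Their poses are not given: they have to be found in the camera images.
- flap (a joint): Hinge of the green flap (93 x 170 x 4 mm) over the lower tier. 0 = shut, level on the rim; grows as the near edge rises and swings away from the robot; 1.57 upright, stop at 2.7; may start slightly ajar. Stiff: 1 to 2 N at the bar moves it, and it stays at any angle it is left. Hinge line: along y of well_floor, 46.5 mm in its +x and 53 mm above it.
- flap_bar (a point): Middle of the flap's pull: round steel bar, 10 mm thick, 90 mm long, parallel to the hinge, an 8 mm arm at each end; 140.5 mm from the hinge line, turns freely between finger pads. Shut, it is 58 mm above the table, 40 mm clear in front of the box's near wall: to straddle it from above, closing along the box's x, open the fingers only about 40 mm. The point turns with the flap.
- well_floor (a point): Centre of the lower tier's floor, 5 mm above the table, in the fixed wooden kit box (165 mm in x, 175 in y, rim 55 mm above the table, walls 5 mm). x runs from the box's near wall to the hinge and the shallow upper tier with two wooden pegs behind it, y along the hinge, z up. The lower tier is 88 (x) by 165 (y) mm inside, 50 mm deep.
- red_marker_mid (a point): Centre of the marker with a white barrel and red cap, lying on the table on its side, 17 x 125 x 17 mm, 22 g; its length is along the point's y axis; the centre is 8.5 mm above the table. A marker with a blue cap and an all-black one lie near it; behind them stands a blue cash box, its raised lid about 250 mm high, to be passed on the robot's side.
Not all that is in view belongs to the job. What is shaped like the part that bears red_marker_mid but purple is not meant.

How it is judged:
On the way:
1. the flap is swung up to upright or beyond (value of joint flap above 1.5 rad), for 0.2 s.
At the end, for the whole second after the job is handed in: The flap stands still, upright or swung farther over (joint above 1.5 rad), and the red marker lies inside the lower tier, flat (within 10 degrees) on its floor (its centre less than 18 mm above the floor) (value of joint flap above 1.5 rad and velocity of joint flap between -0.1 and 0.1 rad/s and x of red_marker_mid in the frame of well_floor between -0.044 and 0.044 m and y of red_marker_mid in the frame of well_floor between -0.082 and 0.082 m and z of red_marker_mid in the frame of well_floor below 0.018 m and angle between red_marker_mid's own y axis and vertical between 1.4 and 1.74 rad); the robot touches nothing.
It also fails if it takes over 61 s, if anything falls off the work surface, if the arm or the gripper's body presses on something with over 40 N, if the wrist force passes 120 N, or if a joint passes its speed limit or range.

## Robot

A 7-joint arm with a two-finger parallel gripper is mounted at the origin on a cart in front of the work surface, level with it; the furniture and walls round the work are solid. World frame = base frame: x ahead of the robot, y to its left, z up, the work surface at z = 0. Lengths are in m, angles in rad, forces in N, time in s.
With the tool pointing down it reaches from about 0.4 to 0.85 m from the base axis. Payload 10.4 kg.
Tool frame: the origin (TCP) lies at the very end of the fingers, on their centre line; the grasp point (between the pads) lies manip.hold_point_z behind it (manip.hold_point_z is the distance from the TCP to the grasp point, in m); z points along the fingers, y is the direction in which the jaws open and shut (so a half turn about z gives the same grasp; the last joint's range is limited). The gripper opens to 85 mm and grips with 20 to 120 N. Pads are 22 mm wide; open, the fingers measure 114 mm over their backs; the gripper's body (76 mm by 85 mm) begins 54 mm behind the grasp point. The pads swing forward as they close: fully open they stand 13 mm farther back than shut.
Start: joints at [-1.184, 0.332, -0.065, 1.46, 0.022, 1.35, -0.088], TCP at [0.249, 0.573, 0.231] pointing down, gripper open.
Joint ranges: [-2.6, 2.6], [-0.5, 2.12], [-1.47, 1.34], [0.16, 2.42], [-1.27, 4.41], [0.06, 2.06], [-2.6, 2.6]. Speed limits (rad/s): [2.22, 2.22, 2.79, 2.79, 3.14, 3.14, 3.14].

## Interface

Orientations are given as a unit quaternion [x, y, z, w].
In Python, from workcell import manip gives the robot as it stands.
- The arm moves only by the tool jog_arm, never from a script. Its arguments are lists of equal length, an entry for each row: "translation": the shift along the world's x, y, z in mm, a list of three; "turn": the turn about the world's z in degrees. In form: {"translation": [[x, y, z], ...], "turn": [turn, ...]}. A call has 1 to 12 rows; each row is the pose to reach, as a shift and turn from the pose measured when the call began; what a row does not reach only later rows make up. A row lasts 1/12 s, in which the tool goes at most 41.7 mm and 7.16 degrees, less where a joint would pass 70% of its speed; a pose out of reach is approached as far as the arm can. A call with a gripper value outside its range is refused whole. "grip" is the finger opening in mm, from 0 to 85.4, set as the call begins (left out, the last holds). The fingers move at their own pace and stop on an object; "grip_force" is the grip in N (left out, the last holds). Time passes only in rows, so rows that repeat a pose let the fingers close. It gives the time, the measured TCP pose, the force and the opening at its end, in the units of the state.
- manip.get_obs(): the state, without advancing time (a new reading comes with each control period).
- manip.camera(name): name is "scene" or "top"; returns a dict with "frame" (400x640x3 uint8, red, green, blue), "mtx" (3x3 intrinsics, pixels), "pose" (4x4, takes a point from camera to world coordinates). Camera axes: x right, y down, z forward; pixel columns grow to the right and rows downward; lengths in m; the calibration is good to about 2 mm. A picture is of the moment at which its call begins. There is no depth.
- manip.hand_in(): hands the job in, once; it reports no verdict.
Trained networks look in a picture, given as the dict that the camera call returned (one of the last four; its "shot" number tells which), for a name from the list of things; names that differ only in an ending like _2 or _b are one class to them, and where a whole thing is asked for, a point or a joint stands for the part that bears it (a point fixed in the world has none). Each returns a list of dicts, best first, with "confidence" (0 to 1); they miss things now and then, are a little off and sometimes report something else, mostly with a low value. They report only what shows in the picture. A call takes as long as a camera call. They do not tell look-alikes from the thing itself.
- manip.outline_of(picture, label): "mask" (400x640 bool, what is visible of it) and "extent" ([left, top, right, bottom] in pixels, round what is visible of it).
- manip.pinpoint(picture, label): "at" ([column, row] in pixels: a listed point, or the origin of a listed thing).
The state is a dict: "clock": time; "joint_pos": joint angles; "joint_velocities": joint speeds; "tau": joint torques, N m; "position": TCP position; "ee_rot": TCP orientation; "ft_force": force on the tool from outside, world axes, zero at the start; "torque": the same for the moment, N m; "grip_width": opening from 0.0 (shut) to 1.0 (fully open).
Only numpy, scipy, OpenCV 4.12 (cv2) and the standard library are available. Lean on these libraries where they do the work, as an engineer would, in place of code of your own. Each camera call takes 0.05 s, during which the arm holds its last target. There are 200 camera calls.

## Working session

There is one attempt and no reset: what is moved stays moved. The work goes in short steps, Python scripts to look and compute and a tool call to move; the robot and the scene stay as the last step left them, time stands still between calls to the robot, and variables do not carry over. Pictures are saved under pics/ and viewed, about 8 in all and at most 12, crops included, and the job is handed in when it is done.

Besides the shell and the picture viewer there is one more tool, called after "Request:" as name(argument=value, ...) on one line, values as JSON. jog_arm: Moves the arm, as the interface text tells. Its arguments: {"type":"object","properties":{"translation":{"type":"array"},"turn":{"type":"array"},"grip":{"type":"number"},"grip_force":{"type":"number"}},"required":["translation","turn"]}

```bash
mkdir -p pics; cat > h.py <<'E'
import numpy as np, cv2
from workcell import manip
def ray(c,uv):
    K,T=np.array(c["mtx"]),np.array(c["pose"])
    d=T[:3,:3]@np.linalg.solve(K,[uv[0],uv[1],1.]); return T[:3,3],d
def onz(c,uv,z):
    o,d=ray(c,uv); return o+d*(z-o[2])/d[2]
def tri(c1,u1,c2,u2):
    o1,d1=ray(c1,u1);o2,d2=ray(c2,u2)
    s=np.linalg.lstsq(np.c_[d1,-d2],o2-o1,rcond=None)[0]
    a,b=o1+s[0]*d1,o2+s[1]*d2
    return (a+b)/2,np.linalg.norm(a-b)
def proj(c,p):
    K,T=np.array(c["mtx"]),np.array(c["pose"])
    q=K@(T[:3,:3].T@(np.array(p)-T[:3,3])); return q[:2]/q[2]
def save(c,n,box=None,s=1):
    f=c["frame"]
    if box: f=f[box[1]:box[3],box[0]:box[2]]
    f=cv2.resize(f,None,fx=s,fy=s,interpolation=cv2.INTER_CUBIC)
    cv2.imwrite("pics/"+n,cv2.cvtColor(f,cv2.COLOR_RGB2BGR))
E
python3 - <<'E'
from h import *
np.set_printoptions(precision=4,suppress=True)
print(manip.get_obs(),manip.hold_point_z)
for n in("scene","top"):
    c=manip.camera(n);save(c,n+"0.png");print(n,c["pose"][:3,3] if hasattr(c["pose"],"shape") else c["pose"])
    for l in("flap_bar","well_floor","red_marker_mid"):
        for r in manip.pinpoint(c,l): print(l,np.array(r["at"]),round(r["confidence"],2), onz(c,r["at"],{"flap_bar":.058,"well_floor":.005,"red_marker_mid":.0085}[l]))
    for l in("red_marker_mid","flap"):
        for r in manip.outline_of(c,l): print(l,r["extent"],round(r["confidence"],2))
E
```

```text
{'clock': 0.0, 'joint_pos': array([-1.1836,  0.3329, -0.0647,  1.4609,  0.0216,  1.3499, -0.0885]), 'joint_velocities': array([ 0.0017, -0.0005, -0.0008, -0.0003, -0.0013, -0.0008,  0.0013]), 'tau': array([  0.0001, -62.5439,   0.0486, -39.1618,   0.0161,   0.0094,
        -0.0001]), 'position': array([0.2489, 0.5729, 0.2305]), 'ee_rot': array([ 0.2035,  0.9791, -0.0007, -0.0001]), 'ft_force': array([-0.0486, -0.1197, -0.2303]), 'torque': array([ 0.0066, -0.0224,  0.0648]), 'grip_width': 0.9988460158317655} 0.0187
scene [-0.1607 -0.761   0.9685]
flap_bar [362. 278.] 0.65 [ 0.4923 -0.3286  0.058 ]
well_floor [384.9 273.7] 0.64 [ 0.5901 -0.3455  0.005 ]
red_marker_mid [280.1 244.9] 0.5 [ 0.462  -0.0187  0.0085]
red_marker_mid [265.0, 235.4, 294.5, 258.8] 0.63
red_marker_mid [367.4, 190.2, 377.3, 210.2] 0.47
flap [347.8, 241.0, 418.3, 288.3] 0.97
top [ 0.4287 -0.0303  1.3366]
flap_bar [431.1 249.4] 0.78 [ 0.4889 -0.3277  0.058 ]
well_floor [432.1 219.9] 0.95 [ 0.5772 -0.3479  0.005 ]
red_marker_mid [316.4 262.1] 0.77 [ 0.462  -0.0075  0.0085]
red_marker_mid [344.5 131.9] 0.77 [ 0.8482 -0.0992  0.0085]
red_marker_mid [296.9, 259.6, 337.2, 265.6] 0.76
red_marker_mid [333.3, 112.7, 354.6, 147.0] 0.47
flap [403.7, 194.2, 465.8, 252.6] 0.95
```

```bash
python3 - <<'E'
import cv2
a=cv2.imread("pics/top0.png");b=cv2.imread("pics/scene0.png")
cv2.imwrite("pics/t0crop.png",cv2.resize(a[90:310,200:500],None,fx=2.6,fy=2.6,interpolation=cv2.INTER_CUBIC))
E
```

```text
(no output)
```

View pics/scene0.png

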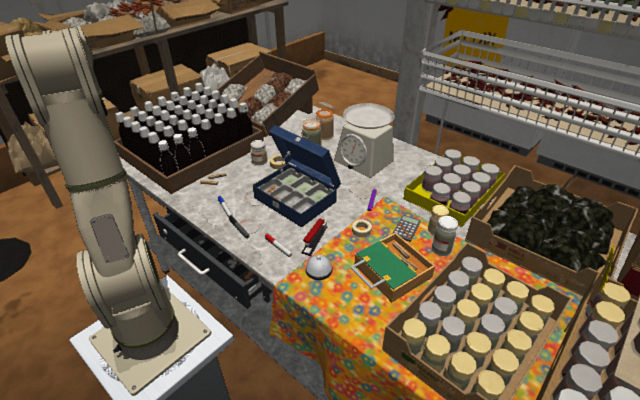

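View pics/t0crop.png

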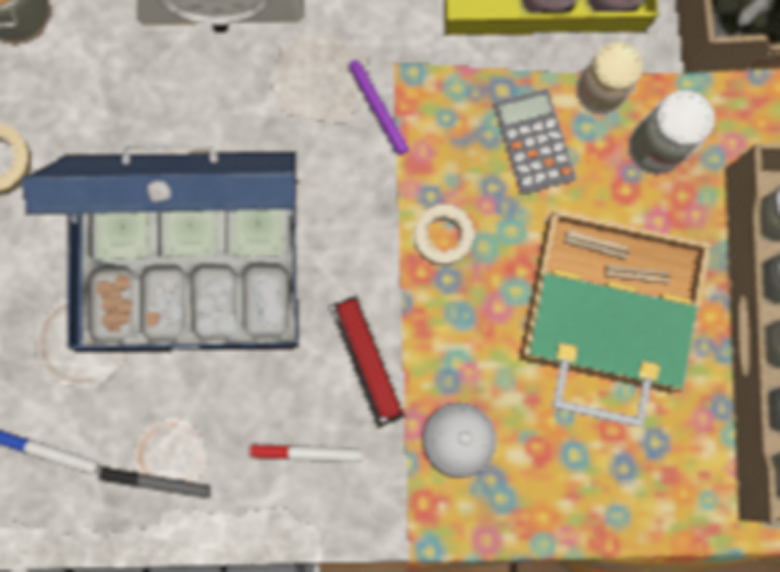

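Top crop (2.6x, offset 200,90): the candidates are the red-cap/white marker at px (316,264), the purple look-alike at (345,132), the blue-cap marker near (215,262), the black one near (260,275), and a red stapler at (342,228). Only (316,264) has a white barrel and a red cap, and the crop shows this clearly. The box is yawed about -12°, with the bar at px (431,249).

```bash
python3 - <<'E'
from h import *
np.set_printoptions(precision=4,suppress=True)
cs={n:manip.camera(n) for n in("top","scene")}
U={n:manip.pinpoint(cs[n],"flap_bar")[0]["at"] for n in cs}
print("bar tri",tri(cs["top"],U["top"],cs["scene"],U["scene"]))
def edge(c,m,z):
    ys,xs=np.nonzero(m); P=np.array([onz(c,(x,y),z)[:2] for x,y in zip(xs,ys)],np.float32)
    return P
for n,c in cs.items():
    P=edge(c,manip.outline_of(c,"flap")[0]["mask"],.056); print(n,"flap",cv2.minAreaRect(P))
    hsv=cv2.cvtColor(c["frame"],cv2.COLOR_RGB2HSV)
    e=manip.outline_of(c,"flap")[0]["extent"]; g=np.zeros(hsv.shape[:2],bool)
    l,t,r,b=map(int,e); g[t:b,l:r]=cv2.inRange(hsv,(70,100,40),(88,255,255))[t:b,l:r]>0
    k,lab,st,_=cv2.connectedComponentsWithStats(g.astype(np.uint8)); g=lab==1+np.argmax(st[1:,4])
    print(n,"green",cv2.minAreaRect(edge(c,g,.057)))
    for r in manip.outline_of(c,"red_marker_mid"):
        P=edge(c,r["mask"],.0085); print(n,"marker",cv2.minAreaRect(P),P.mean(0),r["confidence"])
E
```

```text
bar tri (array([ 0.4867, -0.3271,  0.0546]), np.float64(0.0012674431272076947))
top flap ((0.5583468675613403, -0.3383815884590149), (0.1702757477760315, 0.1481396108865738), 76.97331237792969)
top green ((0.5800758600234985, -0.3453899025917053), (0.16108112037181854, 0.08503798395395279), 75.78931427001953)
top marker ((0.4565943479537964, -0.007659044116735458), (0.11780845373868942, 0.01708661951124668), 88.76411437988281) [ 0.4562 -0.008 ] 0.73
top marker ((0.850355863571167, -0.09873716533184052), (0.12410818785429001, 0.01836412586271763), 26.901874542236328) [ 0.849  -0.1003] 0.46
scene flap ((0.5650452971458435, -0.3384771943092346), (0.17298157513141632, 0.15666188299655914), 77.71623992919922)
scene green ((0.584740936756134, -0.3456226587295532), (0.16677334904670715, 0.08975037187337875), 76.7223129272461)
scene marker ((0.4599284827709198, -0.011903025209903717), (0.12085597217082977, 0.018141048029065132), 85.87274932861328) [ 0.4595 -0.0147] 0.64
scene marker ((0.8547720313072205, -0.10122096538543701), (0.13004472851753235, 0.017775680869817734), 27.364486694335938) [ 0.8541 -0.1021] 0.54
scene marker ((0.6304421424865723, -0.341607928276062), (0.21349753439426422, 0.22168658673763275), 76.40254974365234) [ 0.6304 -0.3469] 0.34
```

Request:
jog_arm(translation=[[20,-35,0],[40,-70,0],[60,-105,0],[80,-140,0],[100,-175,0],[120,-210,0],[140,-245,0],[160,-280,0],[170,-315,0],[180,-350,0],[185,-385,0],[190,-420,0]], turn=[-4,-8,-12,-16,-20,-24,-28,-32,-36,-40,-44,-48], grip=40)

```text
clock: 2.1
position: [0.4392, 0.1514, 0.2315]
ee_rot: [0.586, 0.811, 0.0, 0.0]
ft_force: [0.7, 0.5, 0.8]
grip_width: 0.467
```

Request:
jog_arm(translation=[[0,-40,0],[0,-80,0],[0,-120,0],[0,-160,0],[0,-200,0],[5,-240,0],[10,-280,0],[15,-320,0],[25,-360,-10],[35,-400,-30],[42,-440,-50],[48,-478,-70]], turn=[-3,-6,-9,-12,-15,-18,-21,-24,-27,-30,-31.6,-31.6])

```text
clock: 3.1
position: [0.4866, -0.3193, 0.1657]
ee_rot: [0.784, 0.62, 0.001, 0.001]
ft_force: [1.0, 1.8, 0.5]
grip_width: 0.471
```

Request:
jog_arm(translation=[[0,0,0],[0,0,0]], turn=[0,0])

```text
clock: 3.27
position: [0.485, -0.3216, 0.1638]
ee_rot: [0.786, 0.619, -0.001, -0.0]
ft_force: [0.5, 0.5, -0.4]
grip_width: 0.472
```

```bash
python3 - <<'E'
from h import *
np.set_printoptions(precision=4,suppress=True)
c=manip.camera("scene");save(c,"s1.png",(300,170,460,300),4)
o=manip.get_obs();print(o["position"],o["ee_rot"],o["joint_pos"])
print(proj(c,o["position"]),proj(c,[.487,-.327,.056]))
for r in manip.pinpoint(c,"flap_bar"): print(r["at"],r["confidence"])
E
```

```text
[ 0.486  -0.3199  0.165 ] [ 0.7849  0.6196 -0.0002  0.0003] [-0.1465  0.3527  0.8008  1.7017 -0.2686  1.2009  0.4872]
[360.3048 251.5055] [360.3793 279.2462]
[358.2, 276.5] 0.8
```

View pics/s1.png

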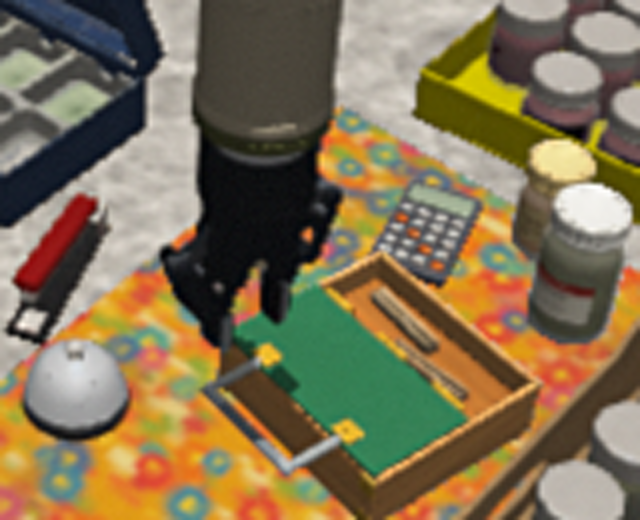

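Request:
jog_arm(translation=[[1,-6,-25],[1,-6,-50],[1,-6,-75],[1,-6,-95],[1,-6,-110],[1,-6,-120],[1,-6,-126],[1,-6,-126],[1,-6,-126]], turn=[0,0,0,0,0,0,0,0,0])

```text
clock: 4.12
position: [0.4885, -0.3246, 0.0409]
ee_rot: [0.784, 0.621, 0.001, 0.001]
ft_force: [-0.2, -0.4, 0.2]
grip_width: 0.47
```

Request:
jog_arm(translation=[[0,0,0],[0,0,0],[0,0,0],[0,0,0],[0,0,0],[0,0,0]], turn=[0,0,0,0,0,0], grip=0, grip_force=25)

```text
clock: 4.62
position: [0.493, -0.3257, 0.0432]
ee_rot: [0.784, 0.621, 0.003, 0.005]
ft_force: [12.8, -3.2, -0.1]
grip_width: 0.101
```

Request:
jog_arm(translation=[[0.4,-0.1,11],[1.7,-0.4,22],[4,-1,33],[7,-1.6,44],[11,-2.6,55],[15.5,-3.7,65],[21,-5,75],[27,-6.4,84],[34,-8,92.5],[41.5,-10,101],[49.5,-11.7,108],[58,-14,115]], turn=[0,0,0,0,0,0,0,0,0,0,0,0])

```text
clock: 5.62
position: [0.5511, -0.3398, 0.1587]
ee_rot: [0.784, 0.621, 0.003, 0.005]
ft_force: [4.0, -4.3, -11.0]
grip_width: 0.105
```

Request:
jog_arm(translation=[[9,-2,6],[19,-4.5,11.4],[29,-7,15.8],[39,-9.3,19.5],[50,-12,22.3],[60.5,-14.3,24.2],[71.5,-17,25.2],[82.5,-19.5,25.3],[93,-22,24.6],[104,-24.6,23],[115,-27,20.3],[125,-29.6,17]], turn=[0,0,0,0,0,0,0,0,0,0,0,0])

```text
clock: 6.62
position: [0.6757, -0.3705, 0.1769]
ee_rot: [0.784, 0.621, 0.002, 0.005]
ft_force: [-0.4, -1.8, 5.0]
grip_width: 0.107
```

Request:
jog_arm(translation=[[0,0,0],[0,0,0],[0,0,0],[0,0,0]], turn=[0,0,0,0], grip=40)

```text
clock: 6.95
position: [0.6753, -0.3704, 0.1777]
ee_rot: [0.784, 0.62, 0.002, 0.006]
ft_force: [0.3, 0.3, 0.4]
grip_width: 0.464
```

Request:
jog_arm(translation=[[0,0,10],[0,0,25],[0,0,45],[0,0,70],[0,0,90],[0,0,90]], turn=[0,0,0,0,0,0])

```text
clock: 7.45
position: [0.6759, -0.3713, 0.2743]
ee_rot: [0.784, 0.621, 0.004, 0.009]
ft_force: [0.2, -0.3, 1.1]
grip_width: 0.472
```

```bash
python3 - <<'E'
from h import *
np.set_printoptions(precision=4,suppress=True)
c=manip.camera("scene");save(c,"s2.png",(300,150,460,300),4)
o=manip.get_obs();print(o["position"],o["ee_rot"],o["joint_pos"])
print(proj(c,o["position"]))
t=manip.camera("top");save(t,"t2.png",(370,150,500,270),5)
for l in("flap_bar","well_floor","red_marker_mid"):
  for r,s in zip(manip.pinpoint(t,l)[:1],manip.pinpoint(c,l)[:1]): print(l,tri(t,r["at"],c,s["at"]),r["confidence"],s["confidence"])
E
```

```text
[ 0.6756 -0.3711  0.2717] [0.7841 0.6205 0.0032 0.008 ] [ 0.0965  0.7348  0.7213  0.9441 -0.4612  1.581   0.4292]
[419.858  195.4252]
flap_bar (array([ 0.6663, -0.3744,  0.1915]), np.float64(0.004248456521596532)) 0.74 0.69
well_floor (array([ 0.5754, -0.3452,  0.0163]), np.float64(0.009969204609677023)) 0.77 0.83
red_marker_mid (array([ 0.8448, -0.1022,  0.0117]), np.float64(0.01836462832044362)) 0.7 0.6
```

View pics/s2.png

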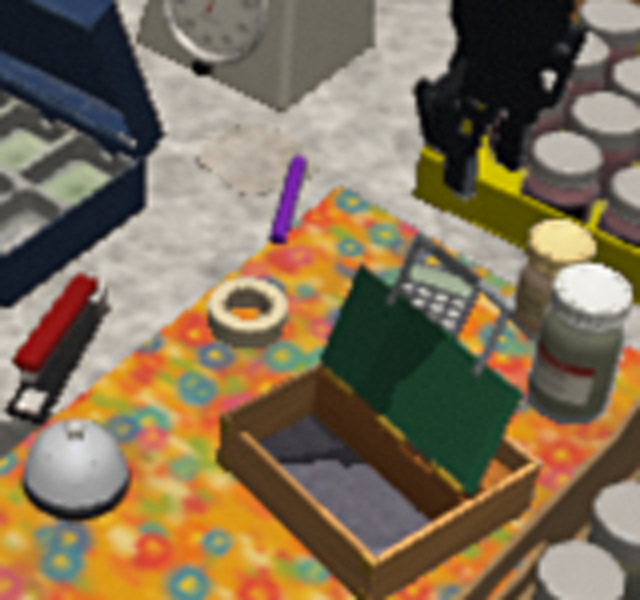

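The flap stands at about 1.9 rad and the lower tier is empty and open. Next, the red marker.

Request:
jog_arm(translation=[[-40,0,0],[-80,8,0],[-115,25,0],[-145,52,0],[-170,85,0],[-188,122,-5],[-200,160,-20],[-207,198,-40],[-211,237,-60],[-214,276,-80],[-215,316,-100],[-215,350,-120]], turn=[0,1,2,3,4,5,6,7,8,9,10,11], grip=60)

```text
clock: 8.85
position: [0.4595, -0.0253, 0.1504]
ee_rot: [0.721, 0.693, 0.003, 0.005]
ft_force: [1.1, 0.2, 0.2]
grip_width: 0.709
```

Request:
jog_arm(translation=[[0,0,0],[0,0,0]], turn=[0,0])

```text
clock: 9.02
position: [0.4585, -0.0235, 0.1493]
ee_rot: [0.719, 0.695, 0.002, 0.004]
ft_force: [0.9, -0.7, -0.1]
grip_width: 0.7
```

```bash
python3 - <<'E'
from h import *
np.set_printoptions(precision=4,suppress=True)
o=manip.get_obs();print(o["position"],o["ee_rot"])
c=manip.camera("scene")
u=proj(c,[.461,-.011,.0085]);print(u,proj(c,o["position"]))
save(c,"s3.png",(220,170,340,270),5)
for r in manip.outline_of(c,"red_marker_mid"):print(r["extent"],r["confidence"])
E
```

```text
[ 0.4585 -0.0235  0.1493] [0.7193 0.6947 0.0024 0.004 ]
[278.246  243.9635] [277.1739 213.481 ]
[370.9, 191.0, 375.2, 210.0] 0.56
[266.4, 232.2, 292.3, 259.5] 0.5
```

View pics/s3.png

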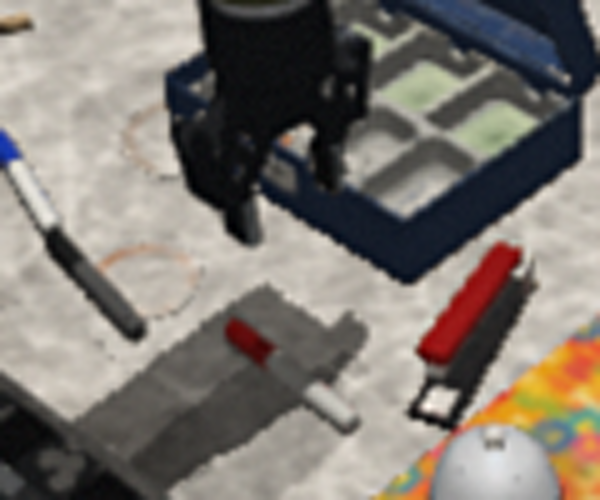

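Request:
jog_arm(translation=[[2,6,-30],[2,11,-60],[2,11,-85],[2,11,-105],[2,11,-120],[2,11,-130],[2,11,-138],[2,11,-143],[2,11,-145],[2,11,-145]], turn=[0,0,0,0,0,0,0,0,0,0])

```text
clock: 9.95
position: [0.462, -0.0155, 0.006]
ee_rot: [0.721, 0.693, 0.003, 0.005]
ft_force: [0.3, 0.0, 0.4]
grip_width: 0.698
```

Request:
jog_arm(translation=[[0,0,0],[0,0,0],[0,0,0],[0,0,0],[0,0,0],[0,0,0],[0,0,0]], turn=[0,0,0,0,0,0,0], grip=0, grip_force=25)

```text
clock: 10.53
position: [0.4624, -0.0154, 0.0065]
ee_rot: [0.721, 0.693, 0.004, 0.005]
ft_force: [-1.9, -0.1, 6.5]
grip_width: 0.188
```

Request:
jog_arm(translation=[[0,0,30],[0,0,65],[0,-10,100],[5,-30,130],[12,-60,140],[22,-95,140],[35,-132,140],[48,-170,140],[62,-208,140],[76,-245,140],[92,-280,140],[105,-310,140]], turn=[0,0,0,-1,-2,-3,-4,-6,-8,-10,-11,-11.3])

```text
clock: 11.53
position: [0.5679, -0.3277, 0.1461]
ee_rot: [0.786, 0.618, 0.003, 0.006]
ft_force: [0.3, -0.5, 0.2]
grip_width: 0.193
```

Request:
jog_arm(translation=[[8,-12,0],[12,-20,0],[12,-22,0],[12,-22,0]], turn=[0,0,0,0])

```text
clock: 11.87
position: [0.5796, -0.3493, 0.1458]
ee_rot: [0.786, 0.618, 0.003, 0.005]
ft_force: [0.2, 0.8, -0.3]
grip_width: 0.19
```

```bash
python3 - <<'E'
from h import *
np.set_printoptions(precision=4,suppress=True)
o=manip.get_obs();print(o["position"],o["ee_rot"],o["grip_width"])
c=manip.camera("scene");save(c,"s4.png",(310,170,470,300),4)
t=manip.camera("top")
for l in("flap_bar","well_floor"):
  for r,s in zip(manip.pinpoint(t,l)[:1],manip.pinpoint(c,l)[:1]): print(l,tri(t,r["at"],c,s["at"]),r["confidence"],s["confidence"])
E
```

```text
[ 0.5796 -0.3493  0.1458] [0.7862 0.6179 0.003  0.0053] 0.190465695186249
flap_bar (array([ 0.6732, -0.3667,  0.1884]), np.float64(0.00978614839423096)) 0.73 0.98
well_floor (array([ 0.5766, -0.3429,  0.0097]), np.float64(0.0003684060722499236)) 0.84 0.93
```

View pics/s4.png

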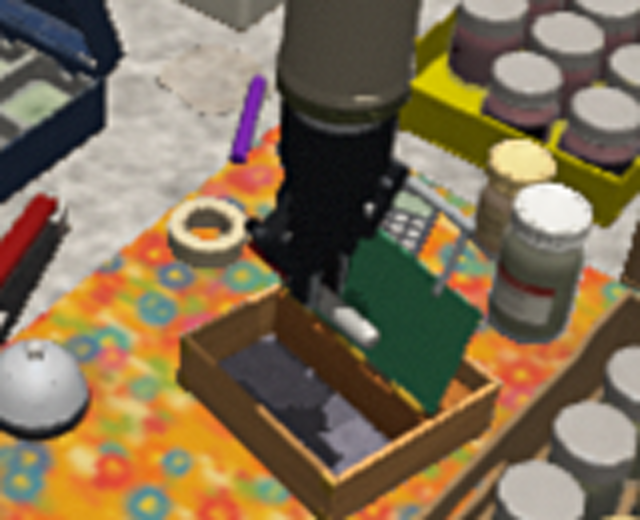

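Request:
jog_arm(translation=[[0,1,-20],[0,1,-40],[0,1,-60],[0,1,-78],[0,1,-93],[0,1,-105],[0,1,-114],[0,1,-121],[0,1,-127],[0,1,-131],[0,1,-133],[0,1,-133]], turn=[0,0,0,0,0,0,0,0,0,0,0,0])

```text
clock: 13.17
position: [0.5801, -0.3476, 0.0134]
ee_rot: [0.786, 0.618, 0.004, 0.006]
ft_force: [0.0, -0.1, -0.1]
grip_width: 0.188
```

Request:
jog_arm(translation=[[0,0,-1],[0,0,-1],[0,0,-1],[0,0,-1],[0,0,-1]], turn=[0,0,0,0,0], grip=32)

```text
clock: 13.58
position: [0.5802, -0.3476, 0.0126]
ee_rot: [0.786, 0.618, 0.004, 0.006]
ft_force: [-0.2, 0.4, 0.3]
grip_width: 0.377
```

Request:
jog_arm(translation=[[0,0,10],[0,0,25],[0,0,50],[0,0,80],[0,0,110],[0,0,140],[-30,20,165],[-65,40,170],[-100,60,170],[-130,80,170],[-150,100,170],[-150,120,170]], turn=[0,0,0,0,0,0,0,0,0,0,0,0])

```text
clock: 14.58
position: [0.4266, -0.2282, 0.1835]
ee_rot: [0.787, 0.617, 0.005, 0.005]
ft_force: [1.1, 0.4, 1.2]
grip_width: 0.378
```

```bash
python3 - <<'E'
from h import *
np.set_printoptions(precision=4,suppress=True)
o=manip.get_obs();print(o["position"],o["grip_width"],o["ft_force"])
c=manip.camera("scene");save(c,"s5.png",(310,170,470,300),4)
t=manip.camera("top")
for n,k in(("top",t),("scene",c)):
  for r in manip.outline_of(k,"red_marker_mid"):
    ys,xs=np.nonzero(r["mask"]);P=np.array([onz(k,p,.0135)[:2] for p in zip(xs,ys)],np.float32);print(n,cv2.minAreaRect(P),r["confidence"])
a=manip.pinpoint(t,"flap_bar")[0]["at"];b=manip.pinpoint(c,"flap_bar")[0]["at"];print(tri(t,a,c,b))
E
```

```text
[ 0.4266 -0.2282  0.1835] 0.3783596921416974 [1.1167 0.3594 1.1533]
top ((0.579085111618042, -0.3421928584575653), (0.12453960627317429, 0.016297560185194016), 75.85466766357422) 0.75
top ((0.8512176871299744, -0.09886239469051361), (0.11407741904258728, 0.014265806414186954), 27.021604537963867) 0.69
scene ((0.5823657512664795, -0.34195876121520996), (0.12751968204975128, 0.02376723662018776), 76.08113098144531) 0.64
(array([ 0.6717, -0.3708,  0.1873]), np.float64(0.0005730355191838892))
```

View pics/s5.png

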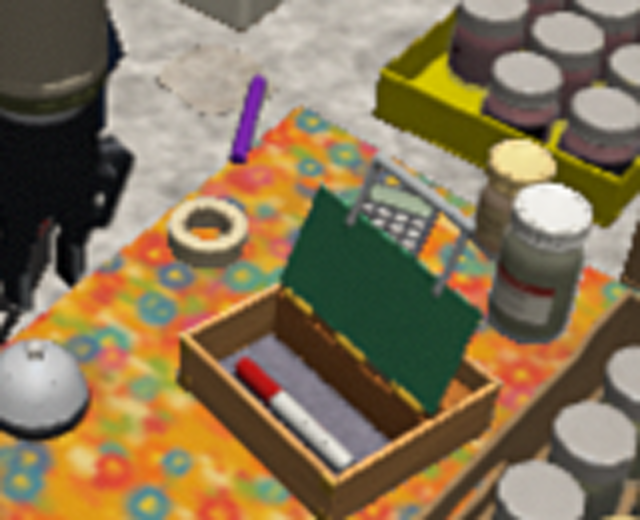

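The marker lies flat on the lower tier's floor (crop (240,365) to (350,460)), the flap stands open, and the gripper is clear of everything.

Request:
jog_arm(translation=[[0,0,0],[0,0,0],[0,0,0]], turn=[0,0,0])

```text
clock: 15.13
position: [0.4304, -0.2295, 0.1833]
ee_rot: [0.787, 0.617, 0.003, 0.006]
ft_force: [0.8, 0.3, 0.1]
grip_width: 0.372
```

```bash
python3 -c "
from workcell import manip
print(manip.hand_in())"
```

```text
the job is handed in; nothing more can be done
None
```

I swung the green flap past upright by its bar and laid the red-capped marker flat in the lower tier. I handed the job in at about 15 s of the 61 s allowed; no verdict is reported.

- **Flap:** it stands open at about 1.9 rad. The last bar position from both cameras is (0.672, -0.371, 0.187), which fits that angle.
- **Marker:** both cameras put its centre at about (0.580, -0.342), within about 10 mm of the tier centre and roughly parallel to the hinge. The last picture shows it lying on the floor.
- **Forces:** at the end of each move the wrist force was at most about 13 N. The arm was well clear of everything at the end.
- **Disagreement:** the cameras first placed the bar about 6 mm nearer the robot than where the fingers closed on it. I moved my estimate of the box to match, and the clearances were large enough to absorb the difference.

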